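# Re-index the swivel board holder

### The job

The circuit board on the swivel holder has to be turned a quarter turn, so that the turntable's upright grip post ends on the side where the multimeter lies. Pull the plunger's T-handle up and twist it so that it stays out by itself when let go, swing the turntable round by its post, then twist the handle back so that the pin drops fully home in the notch and the turntable is locked. Leave the other things on the bench where they are.

Things in the scene. Friction and masses are not known exactly. Their poses are not given: they have to be found in the camera images.
- holder: Fixed grey round foot of the swivel board holder, 220 mm across, 18 mm high, screwed down. Origin at the centre of its underside, on the turntable's vertical axis; z up; +x points to the plunger bracket, a grey upright (outer face 145 mm from the origin) with a plate reaching inwards at 52 to 62 mm height. The plunger's vertical axis is 92 mm from the origin along +x.
- slot (a point): Point on the plunger axis level with the tops (93 mm height) of two small steel shoulders on the bracket's round dark housing (32 mm across). Between the shoulders is a 10 mm wide slot, square to the holder's x axis, into which the handle's steel cross pin (29 mm long) drops. The handle held out rests on the shoulders.
- pull (a joint): Height of the spring-loaded plunger pin in m: 0 = home in a notch of the turntable's ring (locked), stop at 0.016. Pulls straight up, 4 N at home to 8 N at the stop. Above 0.009 the pin is clear of the ring. About 0.012 = cross pin resting on the shoulders (held out). Resting at about 0.009 = pin end on the ring between notches: it drops by itself when a notch comes under it.
- twist (a joint): Turn of the T-handle in rad, counter-clockwise seen from above positive, stops at 0 and 1.3; starts near 0. Within about 0.2 of 0 the cross pin lies in the slot and the pin can drop. It can be twisted only when pulled up by more than 0.012, and stays out if then let down at 0.4 to 1.3 (best near 1.2).
- handle (a point): Centre of the T-handle's black grip bar, on the plunger axis, 115 mm high when home, rising with the pull. The bar is 38 mm long (this point's y axis, horizontal), 12 mm thick (x axis), 22 mm high; below it a bare 8 mm stem shows for 11 mm down to the shoulders when home. At twist 0 the bar lies square to the holder's x axis.
- swivel (a joint): Angle of the turntable in rad, counter-clockwise seen from above positive, range -1.75 to 1.75. Its ring has three notches: 0 (start, post opposite the plunger), +1.571 (post on the holder's -y side), -1.571 (post on the holder's +y side). Stays where it is left (2 N at the post moves it). The pin enters a notch within about 0.04 rad and then leaves 0.016 rad of play.
- post (a point): Grip point of the turntable's upright round black post, 12 mm below its top: 18 mm across, 92 mm from the turntable's axis, from 46 up to 120 mm height, this point at 108 mm. The turntable is an aluminium disc 208 mm across with a notched ring on its rim; its brown circuit board has parts up to 75 mm height, within 60 mm of the axis.
- meter: Multimeter, lying face up: grey slab with a dark rim, a screen and a round dial, 172 x 86 mm and 41 mm high. It lies to the left or to the right of the holder; its side in the holder's y says which way to turn. Origin at the centre of its underside, x along its length. Leave it alone.
- tin: Round tin of brass wool, 76 mm across, 47 mm high, on the other side of the holder from the meter. Origin under its centre. Leave it alone.
- spool: Grey solder-wire spool standing on its end at the right beyond the holder, 52 mm across, 40 mm high. Origin under its centre. Leave it alone.
- driver: Screwdriver, 170 mm long, lying at the left beyond the holder. Origin near its middle. Leave it alone.

How it is judged:
By the outcome, as a careful person would: the job done as asked, in the order asked, and still so for the second after the job is handed in, with the robot touching nothing.
It also fails if it takes over 70 s, if anything falls off the work surface, if the arm or the gripper's body presses on something with over 40 N, if the wrist force passes 120 N, or if a joint passes its speed limit or range.

### The arm

A 6-joint arm with a two-finger parallel gripper is mounted at the origin on the work surface. World frame = base frame: x ahead of the robot, y to its left, z up, the work surface at z = 0. Lengths are in mm, angles in rad, forces in N, time in s.
With the tool pointing down it reaches from about 275 to 1000 mm from the base axis. Payload 8.4 kg.
Tool frame: the origin (TCP) lies between the finger pads; the fingertips stand 22 mm ahead of it and the grasp point (between the pads) lies 3 mm ahead of it; z points along the fingers, y is the line along which they close (so a half turn about z gives the same grasp; the last joint's range is limited). The gripper opens to 85 mm and grips with 20 to 120 N. Pads are 22 mm wide; open, the fingers measure 114 mm over their backs; the gripper's body (76 mm by 85 mm) begins 54 mm behind the grasp point. The pads swing forward as they close: fully open they stand 13 mm farther back than shut.
Start: joints at [-1.176, 0.353, 1.633, -0, 1.155, -0.002], TCP at [241.542, -576.442, 253.281] pointing down, gripper open.
Joint ranges: [-2.63, 2.63], [-0.92, 2.1], [0.06, 2.66], [-1.3, 4.44], [0, 2.69], [-3.02, 3.02]. Speed limits (rad/s): [2.22, 2.22, 2.79, 3.14, 3.14, 3.14].

### API

Orientations are given as [roll, pitch, yaw] about the fixed x, y, z axes, in that order (R = Rz(yaw) Ry(pitch) Rx(roll)).
In Python, from rig import r, grab_frame gives the robot as it stands.
- The arm moves only by the shell command python3 -m inch 'ROWS' [FORCE]. ROWS is JSON, a list of rows, each a list of 7 numbers: the turn, a rotation vector about the tool's x, y, z as a fraction of full scale, then the shift along the tool's x, y, z as a fraction of full scale, then the closure, from 0 (fully open) to 1 (shut). In form: [[rx, ry, rz, dx, dy, dz, fingers], ...]. A call has 1 to 8 rows; each row shifts and turns the commanded pose from where the row before left it, along the tool's axes as they then stand; what a row does not reach is not made up. Full scale, the value 1, is 2.5 cm for a shift and pi rad for a turn. A row lasts 1/12 s, in which the tool goes at most 41.7 mm and 7.16 degrees, less where a joint would pass 70% of its speed; a pose out of reach is approached as far as the arm can. A call with a number of a shift or a turn outside -1 to 1 is refused whole. A call with a gripper value outside its range is refused whole. The fingers move at their own pace and stop on an object; FORCE is the grip in N (left out, the last holds). Time passes only in rows, so rows that do not move let the fingers close. It gives the time, the measured TCP pose, the force, the opening and the grip force at its end, in the units of the state.
- r.sense(): the state, without advancing time (a new reading comes with each control period).
- grab_frame(name): name is "scene" or "top" or "wrist"; returns a dict with "pixels" (384x512x3 uint8, red, green, blue), "z_map" (384x512 float32, mm along the optical axis (not along the pixel's ray), 0 where there is no reading), "vertical_fov" (degrees; the focal length in pixels is half the picture's height over the tangent of half this angle, whatever the lens; pixels are square), "cx", "cy" (the principal point, pixels), "cam_to_world" (4x4, takes a point from camera to world coordinates). Camera axes: x right, y down, z forward; pixel columns grow to the right and rows downward; lengths in mm; the calibration is good to about 2 mm. A picture is of the moment at which its call begins.
- r.sign_off(): hands the job in; it is judged then, once.
The state is a dict: "clock": time; "qpos": joint angles; "qvel": joint speeds; "joint_efforts": joint torques, N m; "eef_pos": TCP position; "tcp_rot": TCP orientation; "contact_force": force on the tool from outside, world axes, zero at the start; "wrist_torque": the same for the moment, N m; "opening": opening from 0.0 (shut) to 1.0 (fully open); "grasp_force": force on a finger pad.
Only numpy, scipy, OpenCV 4.12 (cv2) and the standard library are available. Lean on these libraries where they do the work, as an engineer would, in place of code of your own. Each camera call takes 0.05 s, during which the arm holds its last target. There are 200 camera calls.

## Working session

There is one attempt and no reset: what is moved stays moved. The work goes in short steps, Python scripts to look and compute and a shell command to move; the robot and the scene stay as the last step left them, time stands still between calls to the robot, and variables do not carry over. Pictures are saved under pics/ and viewed, at most 10 in all, crops included, and the job is handed in when it is done.

```bash
ls; mkdir -p pics; python3 - <<'E'
from rig import r, grab_frame
import cv2,numpy as np,pickle
ims=[]
for n in("scene","top"):
    f=grab_frame(n); pickle.dump(f,open(n+".pkl","wb")); ims.append(f["pixels"][...,::-1])
    print(n,f["vertical_fov"],f["cx"],f["cy"],np.round(f["cam_to_world"],3).tolist())
cv2.imwrite("pics/top.png",cv2.resize(ims[1],(800,600)));cv2.imwrite("pics/scene.png",cv2.resize(ims[0],(800,600)))
print(r.sense())
E
```

```text
pics
scene 51.44023918065274 255.9113782656935 186.1946087360956 [[0.325, 0.806, -0.495, 1130.043], [0.946, -0.283, 0.159, -176.721], [-0.012, -0.52, -0.854, 1023.946], [0.0, 0.0, 0.0, 1.0]]
top 45.5636128428241 253.00336470585057 192.97520424264906 [[0.028, -0.995, 0.091, 473.205], [-0.999, -0.026, 0.022, -12.287], [-0.02, -0.092, -0.996, 1364.536], [0.0, 0.0, 0.0, 1.0]]
{'clock': 0.1, 'qpos': array([-1.17640753e+00,  3.53561841e-01,  1.63407384e+00, -1.17905335e-05,
        1.15518867e+00, -2.40409515e-03]), 'qvel': array([-0.00089706, -0.00192775, -0.00126581,  0.00044513, -0.00027182,
       -0.00052605]), 'joint_efforts': array([ 1.32075318e-03, -6.06358695e+01, -3.42819607e+01,  6.61600711e-05,
        4.01722486e-03,  8.75334450e-06]), 'eef_pos': array([ 241.37829729, -576.07026149,  252.64135941]), 'tcp_rot': array([-3.14036094e+00,  7.81980569e-06,  3.96797662e-01]), 'contact_force': array([-0.28836275,  0.45743956,  0.31604195]), 'wrist_torque': array([0.01434011, 0.02450312, 0.00457987]), 'grasp_force': 0.0, 'opening': 1.0005227102547127}
```

View pics/top.png

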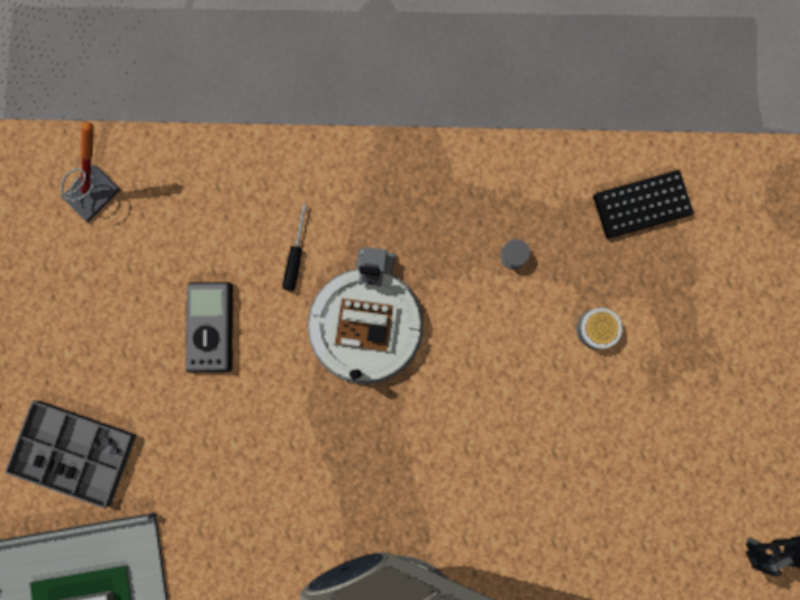

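View pics/scene.png

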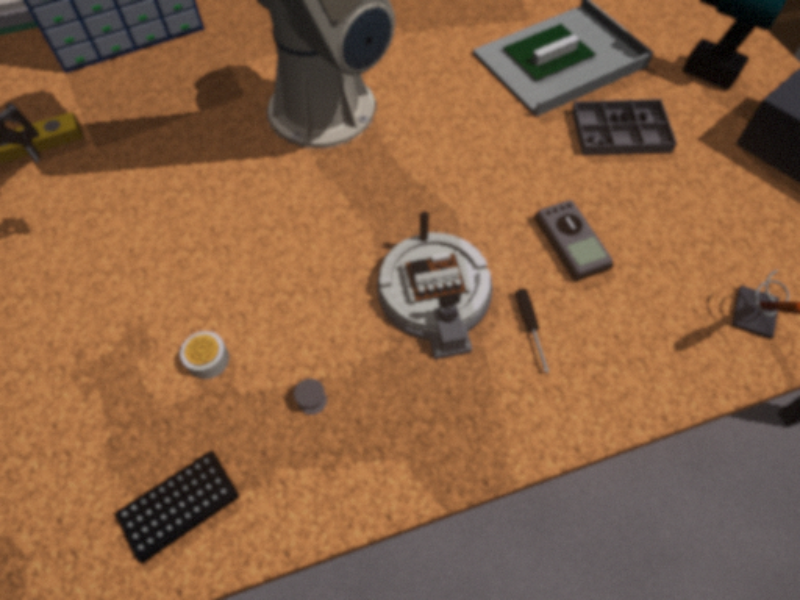

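The top view shows the holder at about (365,325), the plunger at (375,265) on its far side, the post at (355,374) and the meter to the left at (210,327). The scene view agrees. The meter is on the +y side, so the turn is clockwise (swivel −1.571).

```bash
cat > h.py <<'E'
import numpy as np,cv2
def foc(f): return f["pixels"].shape[0]/2/np.tan(np.radians(f["vertical_fov"]/2))
def cloud(f):
    z=f["z_map"].astype(float);v,u=np.indices(z.shape);k=foc(f)
    P=np.stack([(u-f["cx"])*z/k,(v-f["cy"])*z/k,z],-1);T=np.array(f["cam_to_world"])
    P=P@T[:3,:3].T+T[:3,3];P[z==0]=np.nan;return P
def ray(f,u,v,h):
    T=np.array(f["cam_to_world"]);k=foc(f)
    d=T[:3,:3]@np.array([(u-f["cx"])/k,(v-f["cy"])/k,1]);o=T[:3,3]
    return o+d*(h-o[2])/d[2]
E
python3 - <<'E'
import pickle;from h import *
for n in("top","scene"):
    f=pickle.load(open(n+".pkl","rb"));P=cloud(f)
    print(n,"table z",np.nanmedian(P[...,2]))
    H=P[...,2]; near=np.hypot(P[...,0]-np.nanmean(P[...,0])*0-ray(f,253,193,0)[0]*0,0)>=0
    if n=="top":
        c0=ray(f,365*.64,325*.64,40)
        print("c0",c0)
    near=np.hypot(P[...,0]-c0[0],P[...,1]-c0[1])<190
    pix=f["pixels"].astype(int)
    sat=pix.max(-1)-pix.min(-1)
    m=near&(H>12)&(H<60)&(sat<40)&(pix.max(-1)>130)
    v,u=np.nonzero(m); hull=cv2.convexHull(np.c_[u,v].astype(np.float32))
    q=P[m][:,:2]; (cx,cy),rr=cv2.minEnclosingCircle(q.astype(np.float32)); print("light disc enclosing",cx,cy,rr,m.sum())
    for lo in(85,100,110):
        m=(near&(H>lo)&(H<140)).astype(np.uint8)
        k,l,s,c=cv2.connectedComponentsWithStats(m)
        for i in range(1,k):
            if s[i,4]>3: q=P[l==i]; print(lo,s[i,4],c[i],q.mean(0).round(1),q.min(0).round(),q.max(0).round())
E
```

```text
top table z -0.805409436598552
c0 [549.54124239  72.71890412  40.        ]
light disc enclosing 571.306396484375 76.05269622802734 122.63250732421875 2427
85 127 [236.86614173 173.4015748 ] [641.7  62.2 109.1] [628.  45.  86.] [660.  81. 130.]
85 38 [227.  238.5] [461.6  83.1 116.7] [455.  75. 100.] [469.  91. 122.]
100 69 [236.66666667 172.37681159] [642.7  62.  123.3] [636.  45. 108.] [650.  81. 130.]
100 37 [226.91891892 238.45945946] [461.7  83.3 117.2] [455.  75. 100.] [469.  91. 122.]
110 67 [236.73134328 172.31343284] [642.8  61.8 123.7] [636.  45. 112.] [650.  81. 130.]
110 34 [226.67647059 238.58823529] [461.4  83.9 118.3] [455.  75. 113.] [468.  91. 122.]
scene table z 0.205540991187263
light disc enclosing 553.4166870117188 79.54625701904297 105.70111846923828 1732
85 65 [270.56923077 140.92307692] [467.9  83.9 108. ] [457.  76.  85.] [474.  94. 123.]
85 168 [286.81547619 194.51190476] [651.   62.8 109.2] [637.  45.  85.] [664.  83. 130.]
100 47 [270.59574468 139.40425532] [467.   84.2 114. ] [457.  76. 100.] [474.  94. 123.]
100 101 [286.65346535 191.54455446] [648.5  62.7 120.9] [637.  45. 106.] [655.  83. 130.]
110 32 [270.59375 138.15625] [466.   84.5 118.4] [457.  77. 110.] [473.  94. 123.]
110 92 [286.69565217 191.22826087] [648.3  62.8 122.1] [637.  45. 110.] [655.  83. 130.]
```

```bash
python3 -m inch '[[0,0,-0.0373,0,0,0,0],[0,0,-0.0373,0,0,0,0],[0,0,-0.0373,0,0,0,0],[0,0,-0.0373,0,0,0,0],[0,0,-0.0373,0,0,0,0],[0,0,-0.0373,0,0,0,0],[0,0,-0.0373,0,0,0,0],[0,0,-0.0373,0,0,0,0]]' 20
python3 -m inch '[[0,0,-0.0373,0,0,0,0],[0,0,0,0.5,0.24,0,0],[0,0,0,0.9,0.43,0,0],[0,0,0,0.9,0.43,0,0],[0,0,0,0.9,0.43,0,0],[0,0,0,0.9,0.43,0,0],[0,0,0,0.9,0.43,0,0],[0,0,0,0.9,0.43,0,0]]'
python3 -m inch '[[0,0,0,0.9,0.43,0,0],[0,0,0,0.9,0.43,0,0],[0,0,0,0.9,0.43,0,0],[0,0,0,0.9,0.43,0,0],[0,0,0,0.9,0.43,0,0],[0,0,0,0.9,0.43,0,0],[0,0,0,0.9,0.43,0,0],[0,0,0,0.9,0.43,0,0]]'
python3 -c "
from rig import r
s=r.sense();print(s['clock'],s['eef_pos'],s['tcp_rot'],s['qpos'])"
```

```text
clock: 0.77
eef_pos: [241.4, -576.2, 252.8]
tcp_rot: [-3.141, -0.001, 1.34]
contact_force: [-0.4, 0.6, -0.4]
opening: 0.998
grasp_force: 0.0
clock: 1.43
eef_pos: [329.6, -436.5, 253.0]
tcp_rot: [-3.141, -0.001, 1.448]
contact_force: [0.2, 0.0, 0.8]
opening: 1.002
grasp_force: 0.0
clock: 2.1
eef_pos: [436.2, -268.0, 253.1]
tcp_rot: [-3.141, -0.0, 1.448]
contact_force: [-0.5, -0.6, -1.0]
opening: 1.0
grasp_force: 0.0
2.1 [ 436.17899606 -267.97078436  253.1033827 ] [-3.14122210e+00 -4.06865832e-04  1.44795019e+00] [-5.53975941e-01  1.77204511e-01  1.87177914e+00  2.41855583e-04
  1.09311569e+00 -4.31241117e-01]
```

```bash
python3 -m inch '[[0,0,0,0.9,0.43,0,0],[0,0,0,0.9,0.43,0,0],[0,0,0,0.9,0.43,0,0],[0,0,0,0.9,0.43,0,0],[0,0,0,0.9,0.43,0,0],[0,0,0,0.9,0.43,0,0],[0,0,0,0.9,0.43,0,0],[0,0,0,0.9,0.43,0,0]]'
python3 -m inch '[[0,0,0,0.9,0.43,0,0],[0,0,0,0.9,0.43,0,0],[0,0,0,0.9,0.43,0,0],[0,0,0,0.9,0.43,0,0],[0,0,0,0.9,0.43,0,0],[0,0,0,0,0,0,0],[0,0,0,0,0,0,0]]'
python3 - <<'E'
from rig import grab_frame;import cv2,pickle
f=grab_frame("wrist");pickle.dump(f,open("w.pkl","wb"));cv2.imwrite("pics/w1.png",f["pixels"][...,::-1])
print(f["cam_to_world"])
E
```

```text
clock: 2.77
eef_pos: [542.7, -99.6, 253.1]
tcp_rot: [-3.141, -0.0, 1.448]
contact_force: [0.3, -0.4, 0.2]
opening: 1.001
grasp_force: 0.0
clock: 3.35
eef_pos: [609.2, 5.3, 252.8]
tcp_rot: [-3.141, 0.0, 1.451]
contact_force: [-0.5, -0.0, 0.1]
opening: 0.997
grasp_force: 0.0
[[ 9.92795041e-01 -1.14527273e-01 -3.52350613e-02  6.17257113e+02]
 [-1.19804050e-01 -9.54221977e-01 -2.74057308e-01  7.48497539e+01]
 [-2.23503380e-03  2.76304039e-01 -9.61067678e-01  3.73854886e+02]
 [ 0.00000000e+00  0.00000000e+00  0.00000000e+00  1.00000000e+00]]
```

View pics/w1.png

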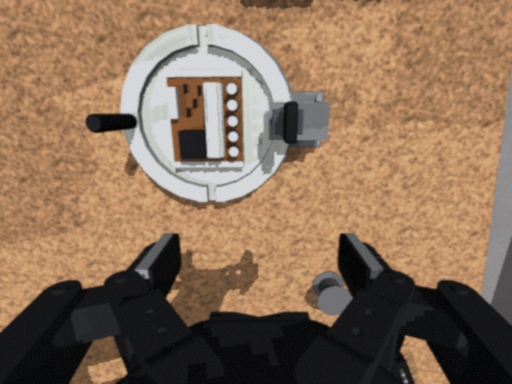

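Wrist view: the post's top is at (95,122), the handle bar at (290,122) and the disc at about (207,113). I'll refine the positions from this view.

```bash
python3 - <<'E'
import pickle;from h import *
f=pickle.load(open("w.pkl","rb"));P=cloud(f);H=P[...,2];out={}
for nm,lo,hi,x0,x1 in(("bar",118,134,600,690),("post",113,127,430,500)):
    m=(H>lo)&(H<hi)&(P[...,0]>x0)&(P[...,0]<x1)&(np.indices(H.shape)[0]<200)
    q=P[m]; r=cv2.minAreaRect(q[:,:2].astype(np.float32)); print(nm,m.sum(),q.mean(0).round(1),np.median(q[:,2]).round(1),np.round(r[0],1),np.round(r[1],1),round(r[2],1)); out[nm]=np.array(r[0])
    v,u=np.nonzero(m);(a,b),*_=cv2.minAreaRect(np.c_[u,v].astype(np.float32));print("  ray",ray(f,a,b,126 if nm=="bar" else 120).round(1))
d=out["bar"]-out["post"];print(np.hypot(*d),np.arctan2(d[1],d[0]))
E
```

```text
bar 563 [644.   64.  125.8] 126.0 [644.3  63.6] [37.3 12.1] 83.6
  ray [644.   64.1 126. ]
post 333 [464.   84.9 119.3] 120.0 [463.4  85. ] [17.5 16.1] 83.4
  ray [464.7  85.1 120. ]
182.17789218244863 -0.11756090069614936
```

```bash
python3 -m inch '[[0,0,0,0.62,0.277,0,0.5],[0,0,0,0.62,0.277,0,0.5],[0,0,0,0.62,0.277,0,0.5],[0,0,0,0.62,0.277,0,0.5],[0,0,0,0,0,0.8,0.5],[0,0,0,0,0,0.8,0.5],[0,0,0,0,0,0.8,0.5],[0,0,0,0,0,0,0.5]]' 40
python3 -c "
from rig import r
s=r.sense();print(s['eef_pos'],s['tcp_rot'],s['opening'],s['qpos'])"
```

```text
clock: 4.07
eef_pos: [642.6, 63.1, 189.1]
tcp_rot: [-3.136, 0.001, 1.452]
contact_force: [-0.6, -0.4, 0.1]
opening: 0.499
grasp_force: 0.0
[642.64855736  63.09048956 189.1456463 ] [-3.13559012e+00  1.18805892e-03  1.45192132e+00] 0.4990018981131544 [9.54785101e-02 4.50291563e-01 1.63864809e+00 1.33039604e-04
 1.05877088e+00 2.14291547e-01]
```

```bash
python3 -m inch '[[0,0,0,0.03,0.05,0.6,0.5],[0,0,0,0,0,0.6,0.5],[0,0,0,0,0,0.6,0.5],[0,0,0,0,0,0.6,0.5],[0,0,0,0,0,0.3,0.5],[0,0,0,0,0,0,0.5],[0,0,0,0,0,0,0.5],[0,0,0,0,0,0,0.5]]'
```

```text
clock: 4.73
eef_pos: [646.6, 62.9, 127.0]
tcp_rot: [3.14, -0.0, 1.451]
contact_force: [0.5, -0.2, -0.4]
opening: 0.5
grasp_force: 0.0
```

```bash
python3 -m inch '[[0,0,0,0.03,-0.1,0.28,0.5],[0,0,0,0,0,0,0.5],[0,0,0,0,0,0,0.7],[0,0,0,0,0,0,1],[0,0,0,0,0,0,1],[0,0,0,0,0,0,1],[0,0,0,0,0,0,1],[0,0,0,0,0,0,1]]'
```

```text
clock: 5.4
eef_pos: [644.7, 63.6, 119.3]
tcp_rot: [3.139, -0.0, 1.451]
contact_force: [4.0, -1.8, -1.8]
opening: 0.13
grasp_force: 41.9
```

```bash
python3 -m inch '[[0,0,0,0,0,-0.12,1],[0,0,0,0,0,-0.12,1],[0,0,0,0,0,-0.12,1],[0,0,0,0,0,-0.12,1],[0,0,0,0,0,-0.1,1],[0,0,0,0,0,0,1],[0,0,0,0,0,0,1]]'
```

```text
clock: 5.98
eef_pos: [644.6, 63.6, 133.3]
tcp_rot: [3.139, -0.0, 1.451]
contact_force: [6.3, -0.9, -7.5]
opening: 0.133
grasp_force: 41.1
```

```bash
python3 -m inch '[[0,0,0,0,0,-0.02,1],[0,0,-0.037,0,0,0,1],[0,0,-0.037,0,0,0,1],[0,0,-0.037,0,0,0,1],[0,0,-0.037,0,0,0,1],[0,0,-0.037,0,0,0,1],[0,0,-0.037,0,0,0,1],[0,0,-0.037,0,0,0,1]]'
python3 -m inch '[[0,0,-0.037,0,0,0,1],[0,0,-0.037,0,0,0,1],[0,0,-0.037,0,0,0,1],[0,0,0,0,0,0,1],[0,0,0,0,0,0,1]]'
python3 -c "
from rig import r
s=r.sense();print(s['wrist_torque'],s['qpos'])"
```

```text
clock: 6.65
eef_pos: [644.5, 63.4, 133.6]
tcp_rot: [3.14, 0.002, 2.271]
contact_force: [5.8, -1.7, -7.7]
opening: 0.131
grasp_force: 41.1
clock: 7.07
eef_pos: [644.5, 63.3, 133.6]
tcp_rot: [3.141, 0.002, 2.615]
contact_force: [6.2, -2.0, -7.8]
opening: 0.131
grasp_force: 41.0
[-0.56965228 -1.20121143 -0.00260857] [ 9.59913932e-02  5.12502757e-01  1.67831754e+00 -9.97650937e-04
  9.48366891e-01 -9.47314950e-01]
```

```bash
python3 -m inch '[[0,0,0,0,0,0.06,1],[0,0,0,0,0,0.03,1],[0,0,0,0,0,0,1]]'
python3 -m inch '[[0,0,0,0,0,0,0.7],[0,0,0,0,0,0,0.5],[0,0,0,0,0,0,0.5],[0,0,0,0,0,-0.8,0.5],[0,0,0,0,0,-0.8,0.5],[0,0,0,0,0,-0.8,0.5],[0,0,0,0,0,0,0.5],[0,0,0,0,0,0,0.5]]'
python3 - <<'E'
from rig import grab_frame;from h import *;import pickle
f=grab_frame("wrist");cv2.imwrite("pics/w2.png",f["pixels"][...,::-1])
f=grab_frame("top");P=cloud(f);H=P[...,2]
m=(np.hypot(P[...,0]-644,P[...,1]-64)<30)&(H>110)&(H<150);print(m.sum(),np.percentile(H[m],[10,50,90]) if m.any() else 0)
E
```

```text
clock: 7.32
eef_pos: [644.6, 63.3, 131.4]
tcp_rot: [3.141, 0.002, 2.614]
contact_force: [6.8, -1.6, -6.2]
opening: 0.131
grasp_force: 41.1
clock: 7.98
eef_pos: [643.9, 63.9, 192.9]
tcp_rot: [3.14, 0.002, 2.614]
contact_force: [-0.5, -0.3, 0.3]
opening: 0.499
grasp_force: 0.0
1 [125.0457253 125.0457253 125.0457253]
```

View pics/w2.png

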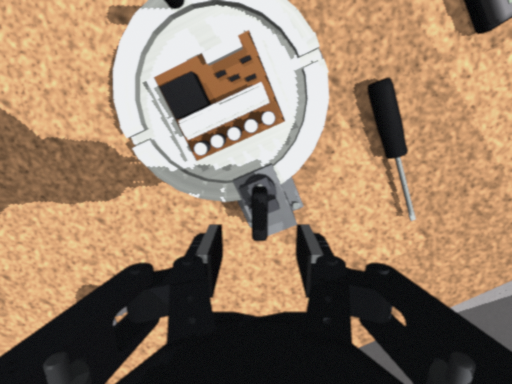

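The bar is turned out at (258,210), lined up with the tool. I'll check its height, then go to the post.

```bash
python3 - <<'E'
from rig import grab_frame;from h import *
f=grab_frame("wrist");P=cloud(f);H=P[...,2]
m=(np.hypot(P[...,0]-644,P[...,1]-64)<22)&(H>115)&(H<150);print(m.sum(),np.percentile(H[m],[20,50,80]),P[m].mean(0))
E
python3 -m inch '[[0,0,-0.0326,0,0,0,0.5],[0,0,-0.0326,0,0,0,0.5],[0,0,-0.0326,0,0,0,0.5],[0,0,-0.0326,0,0,0,0.5],[0,0,0,0.725,0,0,0.5],[0,0,0,0.725,0,0,0.5],[0,0,0,0.725,0,0,0.5],[0,0,0,0.725,0,0,0.5]]'
python3 -m inch '[[0,0,0,0.725,0,0,0.5],[0,0,0,0.725,0,0,0.5],[0,0,0,0.725,0,0,0.5],[0,0,0,0.725,0,0,0.5],[0,0,0,0.725,0,0,0.5],[0,0,0,0.725,0,0,0.5],[0,0,0,0,0,0,0.5],[0,0,0,0,0,0,0.5]]'
```

```text
916 [136.22534731 137.60887558 138.32403905] [641.92632951  64.55660171 136.49815719]
clock: 8.8
eef_pos: [569.7, 72.3, 190.2]
tcp_rot: [-3.141, -0.002, 3.023]
contact_force: [-0.4, 0.9, 0.6]
opening: 0.5
grasp_force: 0.0
clock: 9.47
eef_pos: [462.6, 85.1, 191.0]
tcp_rot: [-3.141, -0.001, 3.024]
contact_force: [1.2, 0.5, 0.4]
opening: 0.504
grasp_force: 0.0
```

```bash
python3 -m inch '[[0,0,0,-0.04,0,0.6,0.5],[0,0,0,0,0,0.6,0.5],[0,0,0,0,0,0.6,0.5],[0,0,0,0,0,0.6,0.5],[0,0,0,0,0,0.6,0.5],[0,0,0,0,0,0.2,0.5],[0,0,0,0,0,0,0.5],[0,0,0,0,0,0,0.5]]'
python3 -m inch '[[0,0,0,0,0,0,0.7],[0,0,0,0,0,0,1],[0,0,0,0,0,0,1],[0,0,0,0,0,0,1],[0,0,0,0,0,0,1]]' 25
```

```text
clock: 10.13
eef_pos: [464.8, 85.0, 111.5]
tcp_rot: [-3.141, -0.0, 3.023]
contact_force: [0.6, 0.7, 1.2]
opening: 0.495
grasp_force: 0.0
clock: 10.55
eef_pos: [465.1, 85.1, 112.4]
tcp_rot: [3.141, 0.002, 3.024]
contact_force: [0.3, -1.5, 6.5]
opening: 0.199
grasp_force: 24.7
```

```bash
python3 -m inch '[[0,0,0.0333,-0.02,0.377,0,1],[0,0,0.0333,-0.02,0.377,0,1],[0,0,0.0333,-0.02,0.377,0,1],[0,0,0.0333,-0.02,0.377,0,1],[0,0,0.0333,-0.02,0.377,0,1],[0,0,0,0,0,0,1]]'
python3 -c "
from rig import r
import numpy as np
s=r.sense();p=s['eef_pos'];d=p[:2]-[553.9,74.4];print(p,np.hypot(*d),np.degrees(np.arctan2(d[1],d[0])+.118),np.degrees(s['tcp_rot']))"
```

```text
clock: 11.05
eef_pos: [483.3, 129.5, 112.4]
tcp_rot: [3.139, 0.002, 2.496]
contact_force: [0.8, -1.9, 9.9]
opening: 0.2
grasp_force: 26.1
[483.27021832 129.48709261 112.35398174] 89.5720594411639 148.8087577532774 [1.79873558e+02 9.00999475e-02 1.42986642e+02]
```

```bash
python3 -m inch '[[0,0,0.0333,-0.02,0.377,0,1],[0,0,0.0333,-0.02,0.377,0,1],[0,0,0.0333,-0.02,0.377,0,1],[0,0,0.0333,-0.02,0.377,0,1],[0,0,0.0333,-0.02,0.377,0,1],[0,0,0,0,0,0,1]]'
python3 -m inch '[[0,0,0.0333,-0.02,0.377,0,1],[0,0,0.0333,-0.02,0.377,0,1],[0,0,0.0333,-0.02,0.377,0,1],[0,0,0.0333,-0.02,0.377,0,1],[0,0,0.0333,-0.02,0.27,0,1],[0,0,0,0,0,0,1],[0,0,0,0,0,0,1]]'
python3 - <<'E'
from rig import r,grab_frame
from h import *
s=r.sense();p=s['eef_pos'];d=p[:2]-[553.9,74.4];print(p,np.hypot(*d),np.degrees(np.arctan2(d[1],d[0])+.118),np.degrees(s['tcp_rot']))
E
```

```text
clock: 11.55
eef_pos: [520.0, 157.5, 112.3]
tcp_rot: [3.139, 0.001, 1.975]
contact_force: [0.6, -2.6, 13.2]
opening: 0.202
grasp_force: 26.6
clock: 12.13
eef_pos: [562.9, 163.7, 112.4]
tcp_rot: [3.139, -0.001, 1.461]
contact_force: [2.6, -0.6, 8.1]
opening: 0.203
grasp_force: 26.2
[562.8765735  163.72727125 112.40695871] 89.77717004563495 91.02246496717547 [ 1.79854811e+02 -4.33673541e-02  8.36805390e+01]
```

```bash
python3 -m inch '[[0,0,0.003,0,0.064,0,1],[0,0,0,0,0,0,1],[0,0,0,0,0,0,1]]'
python3 -m inch '[[0,0,0,0,0,0,0.8],[0,0,0,0,0,0,0.5],[0,0,0,0,0,0,0.5],[0,0,0,0,0,-0.8,0.5],[0,0,0,0,0,-0.8,0.5],[0,0,0,0,0,-0.8,0.5],[0,0,0,0,0,-0.8,0.5],[0,0,0,0,0,0,0.5]]'
python3 - <<'E'
from rig import r,grab_frame
from h import *
s=r.sense();print(s['eef_pos'],s['tcp_rot'])
for n in("wrist","scene","top"):
    f=grab_frame(n);P=cloud(f);H=P[...,2];
    if n=="wrist": cv2.imwrite("pics/w3.png",f["pixels"][...,::-1])
    m=(np.hypot(P[...,0]-564,P[...,1]-166)<25)&(H>114)&(H<125)
    if m.sum()>4:
        c=np.array(cv2.minAreaRect(P[m][:,:2].astype(np.float32))[0]);d=c-[553.9,74.4];print(n,m.sum(),c,np.hypot(*d),np.degrees(np.arctan2(d[1],d[0])+.118))
E
```

```text
clock: 12.38
eef_pos: [563.8, 163.7, 112.4]
tcp_rot: [3.14, -0.001, 1.452]
contact_force: [2.4, -0.2, 7.2]
opening: 0.197
grasp_force: 26.2
clock: 13.05
eef_pos: [564.6, 164.2, 194.8]
tcp_rot: [3.138, -0.002, 1.448]
contact_force: [1.0, 0.4, 0.5]
opening: 0.501
grasp_force: 0.0
[564.56915162 164.1698818  194.81939095] [ 3.13782086e+00 -1.82505817e-03  1.44785932e+00]
wrist 393 [563.00067139 166.08631897] 92.13687267271166 91.09236069906972
scene 30 [566.46289062 165.88668823] 92.34522372376425 88.94198533535533
```

View pics/w3.png

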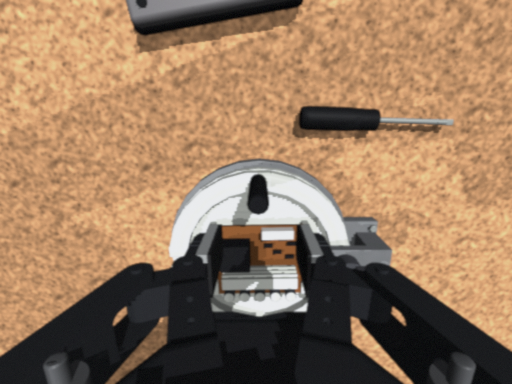

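The turntable is at about 90°, with the post at (258,190) in the wrist view. Back to the handle.

```bash
python3 -m inch '[[0,0,-0.0371,0,0,0,0.5],[0,0,-0.0371,0,0,0,0.5],[0,0,-0.0371,0,0,0,0.5],[0,0,-0.0371,0,0,0,0.5],[0,0,-0.0371,0,0,0,0.5],[0,0,-0.0371,0,0,0,0.5],[0,0,-0.0371,0,0,0,0.5],[0,0,-0.0371,0,0,0,0.5]]' 40
python3 -m inch '[[0,0,-0.0371,0,0,0,0.5],[0,0,-0.0371,0,0,0,0.5],[0,0,0,-0.68,-0.267,0,0.5],[0,0,0,-0.68,-0.267,0,0.5],[0,0,0,-0.68,-0.267,0,0.5],[0,0,0,-0.68,-0.267,0,0.5],[0,0,0,-0.68,-0.267,0,0.5],[0,0,0,-0.68,-0.267,0,0.5]]'
python3 -m inch '[[0,0,0,-0.68,-0.267,0,0.5],[0,0,0,0,0,0,0.5],[0,0,0,0,0,0,0.5]]'
python3 - <<'E'
from rig import r,grab_frame
from h import *
s=r.sense();p=s['eef_pos'];y=s['tcp_rot'][2];print(p,y)
f=grab_frame("wrist");P=cloud(f);H=P[...,2]
m=(np.hypot(P[...,0]-644,P[...,1]-64)<26)&(H>130)&(H<145);q=cv2.minAreaRect(P[m][:,:2].astype(np.float32));print(m.sum(),q)
d=np.array([644.1,63.7])-p[:2];print("dx,dy scale",(np.array([[np.cos(y),np.sin(y)],[np.sin(y),-np.cos(y)]])@d/25).round(3))
E
```

```text
clock: 13.87
eef_pos: [562.3, 163.5, 189.7]
tcp_rot: [-3.139, -0.002, 2.384]
contact_force: [-0.4, -0.1, 0.3]
opening: 0.501
grasp_force: 0.0
clock: 14.53
eef_pos: [630.5, 76.7, 189.7]
tcp_rot: [-3.14, -0.002, 2.612]
contact_force: [-0.0, 0.7, 1.0]
opening: 0.495
grasp_force: 0.0
clock: 14.78
eef_pos: [642.5, 62.3, 190.7]
tcp_rot: [-3.141, -0.001, 2.609]
contact_force: [0.1, 0.4, 0.1]
opening: 0.499
grasp_force: 0.0
[642.51330698  62.28822446 190.66230935] 2.6092638303565936
848 ((643.9332885742188, 63.37911605834961), (11.7296724319458, 37.08928298950195), 59.880435943603516)
dx,dy scale [-0.026  0.081]
```

```bash
python3 -m inch '[[0,0,0,-0.02,0.07,0.5,0.5],[0,0,0,0,0,0.5,0.5],[0,0,0,0,0,0.5,0.5],[0,0,0,0,0,0.5,0.5],[0,0,0,0,0,0.25,0.5],[0,0,0,0,0,0,0.5],[0,0,0,0,0,0,0.5],[0,0,0,0,0,0,0.5]]'
```

```text
clock: 15.5
eef_pos: [644.0, 64.6, 135.6]
tcp_rot: [3.141, 0.0, 2.61]
contact_force: [0.2, 0.3, -0.3]
opening: 0.503
grasp_force: 0.0
```

```bash
python3 -m inch '[[0,0,0,-0.02,-0.02,0.15,0.5],[0,0,0,0,0,0,0.5],[0,0,0,0,0,0,0.7],[0,0,0,0,0,0,1],[0,0,0,0,0,0,1],[0,0,0,0,0,0,1],[0,0,0,0,0,0,1]]'
python3 -m inch '[[0,0,0,0,0,-0.05,1],[0,0,0,0,0,-0.05,1],[0,0,0,0,0,0,1],[0,0,0,0,0,0,1]]'
```

```text
clock: 16.08
eef_pos: [644.2, 64.0, 131.9]
tcp_rot: [3.141, 0.0, 2.61]
contact_force: [0.6, 1.2, 2.1]
opening: 0.136
grasp_force: 42.0
clock: 16.42
eef_pos: [643.9, 63.9, 133.7]
tcp_rot: [3.141, -0.0, 2.61]
contact_force: [3.4, 1.9, -6.4]
opening: 0.135
grasp_force: 40.7
```

```bash
python3 -m inch '[[0,0,0.0369,0,0,0,1],[0,0,0.0369,0,0,0,1],[0,0,0.0369,0,0,0,1],[0,0,0.0369,0,0,0,1],[0,0,0.0369,0,0,0,1],[0,0,0.0369,0,0,0,1],[0,0,0.0369,0,0,0,1]]'
python3 -m inch '[[0,0,0.0369,0,0,0,1],[0,0,0.0369,0,0,0,1],[0,0,0.0369,0,0,0,1],[0,0,0,0,0,0,1],[0,0,0,0,0,0,1]]'
python3 -c "
from rig import r
s=r.sense();print(s['wrist_torque'])"
```

```text
clock: 17.0
eef_pos: [644.6, 64.4, 134.0]
tcp_rot: [3.14, -0.001, 1.793]
contact_force: [6.1, 4.6, -7.3]
opening: 0.138
grasp_force: 40.7
clock: 17.42
eef_pos: [645.1, 64.5, 134.2]
tcp_rot: [3.139, -0.001, 1.45]
contact_force: [6.0, 5.2, -6.6]
opening: 0.134
grasp_force: 40.7
[ 8.12291958e-01 -1.15157945e+00  3.82130577e-04]
```

```bash
python3 -m inch '[[0,0,0,0,0,0.12,1],[0,0,0,0,0,0.12,1],[0,0,0,0,0,0.12,1],[0,0,0,0,0,0.12,1],[0,0,0,0,0,0.08,1],[0,0,0,0,0,0,1],[0,0,0,0,0,0,1]]'
```

```text
clock: 18.0
eef_pos: [645.2, 64.5, 120.5]
tcp_rot: [3.139, -0.001, 1.451]
contact_force: [5.5, 5.2, -4.1]
opening: 0.129
grasp_force: 41.1
```

```bash
python3 -m inch '[[0,0,0,0,0,0.02,1],[0,0,0,0,0,0,0.7],[0,0,0,0,0,0,0.5],[0,0,0,0,0,0,0.5],[0,0,0,0,0,-0.8,0.5],[0,0,0,0,0,-0.8,0.5],[0,0,0,0,0,-0.8,0.5],[0,0,0,0,0,-0.8,0.5]]'
python3 -m inch '[[0,0,0,-0.8,0,-0.3,0.5],[0,0,0,-0.8,0,-0.3,0.5],[0,0,0,-0.8,0,-0.3,0.5],[0,0,0,0,0,0,0.5],[0,0,0,0,0,0,0.5]]'
python3 - <<'E'
from rig import r,grab_frame
from h import *
for n in("wrist","scene"):
    f=grab_frame(n);P=cloud(f);H=P[...,2]
    if n=="wrist": cv2.imwrite("pics/w4.png",f["pixels"][...,::-1])
    for c,lo,hi in(((644,64),118,145),((564.7,165.7),113,126)):
        m=(np.hypot(P[...,0]-c[0],P[...,1]-c[1])<26)&(H>lo)&(H<hi)
        if m.sum()>4:
            q=cv2.minAreaRect(P[m][:,:2].astype(np.float32));d=np.array(q[0])-[553.9,74.4];print(n,m.sum(),np.percentile(H[m],[20,50,80]),q,np.degrees(np.arctan2(d[1],d[0])+.118))
E
```

```text
clock: 18.67
eef_pos: [643.4, 63.5, 200.4]
tcp_rot: [-3.141, 0.0, 1.451]
contact_force: [1.1, -0.9, 0.4]
opening: 0.506
grasp_force: 0.0
clock: 19.08
eef_pos: [636.6, 3.3, 222.6]
tcp_rot: [3.141, -0.0, 1.449]
contact_force: [0.0, -0.2, 0.7]
opening: 0.497
grasp_force: 0.0
wrist 698 [125.25927707 126.0398988  126.73382051] ((644.156982421875, 63.40152359008789), (37.846336364746094, 11.434575080871582), 83.20355224609375) -0.1867557343331477
wrist 249 [116.85502103 119.17634545 120.57383088] ((563.3917236328125, 160.53770446777344), (7.901381015777588, 17.01471710205078), 88.98712158203125) 90.47270967114416
scene 69 [123.09342265 125.22542809 127.3118893 ] ((647.1509399414062, 63.44693374633789), (37.44163513183594, 12.95002269744873), 84.09532165527344) 0.06175140693622659
scene 31 [116.51624573 118.99022875 120.71934087] ((566.2269897460938, 165.82325744628906), (14.451582908630371, 15.4779052734375), 63.978675842285156) 89.0817791219907
```

View pics/w4.png

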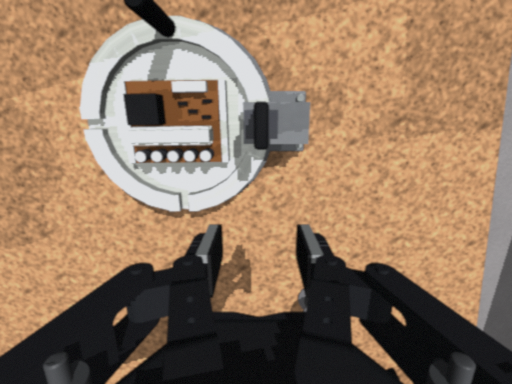

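The bar at (261,125) is square to the holder, with its top at 126 mm, so the plunger is fully home. The post, top at about (140,5), is on the meter's side. Nothing is being touched, so I'm handing in.

```bash
python3 -c "
from rig import r
print(r.sign_off())"
```

```text
the job is handed in; nothing more can be done
None
```

The turntable is turned a quarter turn clockwise, so its post is on the multimeter's side. The pin measured fully home before I handed in, about 19 s into the 70 s, with the robot touching nothing and the other things on the bench never touched.

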